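# Clamp the repaired seal boxes in the free bay with a ratchet wrench

## Task

Exactly one bay of the two-bay bench cramp is free, the other has a jar in it that must be left alone: stand all the repaired seal boxes upright in the free bay, side by side in a row between its centre wall and its pad, wholly on the base and with their long sides across the bay. Then set the ratchet wrench over that bay's toothed wheel and swing it to and fro (it drives clockwise and slips on the way back) until the bay's sprung pad is pushed at least half-way in (5 mm) by the row; move the jaw and wheel only with the wrench, not by hand. Finally lay the wrench flat on the black tool mat again, same side up, and do not shift the jar, the glue bottle or the bowl.

Things in the scene. Friction and masses are not known exactly. Their poses are not given: they have to be found in the camera images.
- cramp: Bench cramp, fixed: plywood base 110 (x) x 570 (y) x 12 mm thick; dark centre wall 20 mm thick (y), 90 mm along x, top 52 mm above the table; a left bay (+y) and a right bay (-y), each 148 mm from centre wall (y 10) to free pad (y 158), floor 12 mm above the table, open at both x sides. Origin at table height under the centre wall's middle; x away from the robot, y along the row.
- jaw_l: left jaw, grey-green block 60 mm along x, 18 mm thick, top 53 mm above the table. Origin at table height on its inner face, cramp y +174 mm when open as at the start; slides up to 120 mm to the centre wall, 8.5 mm per radian of its wheel turning clockwise (4.45 mm a tooth), and stays where left (wheel friction 0.35 N m). Not to be pushed by hand.
- jaw_r: right jaw, grey-green block 60 mm along x, 18 mm thick, top 53 mm above the table. Origin at table height on its inner face, cramp y -174 mm when open as at the start; slides up to 120 mm to the centre wall, 8.5 mm per radian of its wheel turning clockwise (4.45 mm a tooth), and stays where left (wheel friction 0.35 N m). Not to be pushed by hand.
- wheel_l: left drive wheel, vertical axis, brass, 12 saw teeth, 48 mm across, tapered top 70 mm above the table. Origin on its axis 48 mm above the table (cramp y +246 mm), on a fixed boss 47 mm across, 8 mm tall, on the drive box (70 x 64 mm, flat top 40 mm above the table, with a level apron to 90 mm from the axis towards -x; the seated wrench rests on both). Clockwise from above closes the jaw. Not to be turned by hand.
- wheel_r: right drive wheel, vertical axis, brass, 12 saw teeth, 48 mm across, tapered top 70 mm above the table. Origin on its axis 48 mm above the table (cramp y -246 mm), on a fixed boss 47 mm across, 8 mm tall, on the drive box (70 x 64 mm, flat top 40 mm above the table, with a level apron to 90 mm from the axis towards -x; the seated wrench rests on both). Clockwise from above closes the jaw. Not to be turned by hand.
- pad_l (a joint): Squeeze of the left sprung pad: how far (m) it is pushed back towards its jaw, 0 free to 0.010 fully in, about 1 N per mm. The pad is a cork plate 60 mm along x, 16 to 50 mm above the table; its face stands 16 mm ahead of the jaw face when free (cramp y +158 mm when open).
- pad_r (a joint): Squeeze of the right sprung pad: how far (m) it is pushed back towards its jaw, 0 free to 0.010 fully in, about 1 N per mm. The pad is a cork plate 60 mm along x, 16 to 50 mm above the table; its face stands 16 mm ahead of the jaw face when free (cramp y -158 mm when open).
- wrench_head (a point): Wrench ring: 56 mm bore, 77 mm outside, 24 mm tall, light spring pawl (1-2 N) inside on the handle side. Point: ring axis at its underside; x from handle to ring, z up. Seated: around the wheel axis, underside on the drive box 40 mm above the table, 3 mm play; press on lightly, handle within 45 degrees of -x; let go, it stays level. Drives clockwise from above, slips back, clicks every 30 degrees. Starts right side up; upside down drives wrongly.
- wrench_grip (a point): Wrench handle (wrench 0.25 kg, 253 mm long): bar 22 mm wide, 16 mm thick, gripped across its width. Point: middle of the bar, 120 mm behind the ring axis, 18 mm above the wrench's underside, 45 mm behind its centre of mass; bar to 185 mm behind the ring axis, with a foot to 88 mm and a red end block 26 mm wide and tall, both level with the ring's underside. Axes as the ring's.
- tool_mat: Black rubber tool mat, fixed, 100 mm (x) x 310 mm (y) x 3 mm thick; origin at the centre of its underside, at table height. The wrench starts on it, lying along its y.
- box_1_mid (a point): One of 2 to 4 repaired seal boxes (absent: None): a solid upright block 60 mm long (its x) x 32 mm wide (its y) x 50 mm tall, 0.12 kg, dark wood with black band and brass clasp, standing on the table in front of the cramp, 60 mm side roughly along world x at the start. Point: its centre, 25 mm above its underside.
- box_2_mid (a point): One of 2 to 4 repaired seal boxes (absent: None): a solid upright block 60 mm long (its x) x 32 mm wide (its y) x 50 mm tall, 0.12 kg, light wood with black band and brass clasp, standing on the table in front of the cramp, 60 mm side roughly along world x at the start. Point: its centre, 25 mm above its underside.
- box_3_mid (a point): One of 2 to 4 repaired seal boxes (absent: None): a solid upright block 60 mm long (its x) x 32 mm wide (its y) x 50 mm tall, 0.12 kg, dark wood with black band and brass clasp, standing on the table in front of the cramp, 60 mm side roughly along world x at the start. Point: its centre, 25 mm above its underside.
- box_4_mid (a point): One of 2 to 4 repaired seal boxes (absent: None): a solid upright block 60 mm long (its x) x 32 mm wide (its y) x 50 mm tall, 0.12 kg, light wood with black band and brass clasp, standing on the table in front of the cramp, 60 mm side roughly along world x at the start. Point: its centre, 25 mm above its underside.
- jar_l: A grey-green glazed jar, 64 mm across, 78 mm tall, standing in the left bay near the centre wall, or absent (None): exactly one of the two jars is there. Origin at the centre of its underside. Leave it alone.
- jar_r: A grey-green glazed jar, 64 mm across, 78 mm tall, standing in the right bay near the centre wall, or absent (None): exactly one of the two jars is there. Origin at the centre of its underside. Leave it alone.
- glue: White glue bottle, 56 mm across, 130 mm tall, behind the cramp; origin at its underside. Leave it alone.
- bowl: Terracotta bowl, 110 mm across, 50 mm tall, behind the cramp; origin at its underside. Leave it alone.
Not all that is in view belongs to the job. Leave any turquoise or white look-alike of the part that bears box_4_mid alone. What is shaped like the part that bears box_3_mid but red is not meant.

How it is judged:
By the outcome, as a careful person would: the job done as asked, in the order asked, and still so for the second after the job is handed in, with the robot touching nothing.
Of jar_l, jar_r only 1 to 1 are there at a start; the rules pass over those that are not, and their reading is None.
Of box_1, box_2, box_3, box_4 only 2 to 4 are there at a start; the rules pass over those that are not, and their reading is None.
At some moment in a run one of box_1, box_2, box_3, box_4 may be knocked a few centimetres aside while the robot is not near it.
It also fails if it takes over 210 s, if anything falls off the work surface, if the arm or the gripper's body presses on something with over 40 N, if the wrist force passes 120 N, or if a joint passes its speed limit or range.

## Robot

A 6-joint arm with a two-finger parallel gripper is mounted at the origin on the work surface. World frame = base frame: x ahead of the robot, y to its left, z up, the work surface at z = 0. Lengths are in m, angles in rad, forces in N, time in s.
With the tool pointing down it reaches from about 0.275 to 0.75 m from the base axis. Payload 10.2 kg.
Tool frame: the origin (TCP) lies midway between the tips of the shut fingers; the grasp point (between the pads) lies 19 mm behind it; y points along the fingers, z is the direction in which the jaws open and shut, and the axes are right-handed (so a half turn about y gives the same grasp; the last joint's range is limited). The gripper opens to 88 mm and grips with 3 to 60 N. Pads are 18 mm wide; open, the fingers measure 123 mm over their backs; the gripper's body (75 mm by 187 mm) begins 45 mm behind the grasp point.
Start: joints at [-1.337, 0.313, 1.498, -0, 1.331, -0.223], TCP at [0.232, -0.471, 0.239] pointing down, gripper open.
Joint ranges: [-2.94, 2.94], [-0.97, 2.17], [0.19, 2.56], [-1.23, 4.37], [0.02, 3.11], [-2.88, 2.88]. Speed limits (rad/s): [2.39, 2.39, 3.01, 3.14, 3.14, 3.14].

## Interface

Orientations are given as a unit quaternion [x, y, z, w].
In Python, from rig import arm, capture gives the robot as it stands.
- The arm moves only by the tool play_rows, never from a script. Its argument "rows" is a list that holds one entry, the list of rows, each a list of 4 numbers: the shift along the tool's x, y, z in mm, then the turn about the tool's y in degrees. In form: [[[dx, dy, dz, turn], ...]]. A call has 1 to 10 rows; each row is the pose to reach, as a shift and turn from the pose commanded when the call began, along the tool's axes at that moment; what a row does not reach only later rows make up. A row lasts 1/10 s, in which the tool goes at most 50 mm and 8.59 degrees, less where a joint would pass 70% of its speed; a pose out of reach is approached as far as the arm can. A call with a gripper value outside its range is refused whole. "grip" is the finger opening in mm, from 0 to 88.1, set as the call begins (left out, the last holds). The fingers move at their own pace and stop on an object; the grip force is fixed at half the most. Time passes only in rows, so rows that repeat a pose let the fingers close. It gives the time, the measured TCP pose, the force and the opening at its end, in the units of the state.
- arm.sense(): the state, without advancing time (a new reading comes with each control period).
- capture(name): name is "side" or "top"; returns a dict with "frame" (384x512x3 uint8, red, green, blue), "intrinsics" (3x3 intrinsics, pixels), "T" (4x4, takes a point from camera to world coordinates). Camera axes: x right, y down, z forward; pixel columns grow to the right and rows downward; lengths in m; the calibration is good to about 2 mm. A picture is of the moment at which its call begins. There is no depth.
- arm.close_job(): hands the job in, once; it reports no verdict.
The state is a dict: "time": time; "q": joint angles; "joint_vel": joint speeds; "joint_efforts": joint torques, N m; "position": TCP position; "ee_rot": TCP orientation; "force": force on the tool from outside, world axes, zero at the start; "ft_torque": the same for the moment, N m; "grip_width": finger opening in m.
Only numpy, scipy, OpenCV 4.12 (cv2) and the standard library are available. Lean on these libraries where they do the work, as an engineer would, in place of code of your own. Each camera call takes 0.05 s, during which the arm holds its last target. There are 200 camera calls.

## Working session

There is one attempt and no reset: what is moved stays moved. The work goes in short steps, Python scripts to look and compute and a tool call to move; the robot and the scene stay as the last step left them, time stands still between calls to the robot, and variables do not carry over. Pictures are saved under pics/ and viewed, about 12 in all and at most 16, crops included, and the job is handed in when it is done.

Besides the shell and the picture viewer there is one more tool, called after "Call:" in YAML: its name, and indented under it one key for each argument. play_rows: Moves the arm, as the interface text tells. Its arguments: {"type":"object","properties":{"rows":{"type":"array","items":{"type":"array","items":{"type":"array","items":{"type":"number"}}}},"grip":{"type":"number"}},"required":["rows"]}

```bash
mkdir -p pics; ls; python3 - <<'E'
from rig import arm,capture
import cv2,numpy as np
s=arm.sense();print({k:np.round(v,3) for k,v in s.items()})
for n in("side","top"):
    c=capture(n);cv2.imwrite(f"pics/{n}0.png",c["frame"][:,:,::-1]);print(n,np.round(c["intrinsics"],1).tolist(),np.round(c["T"],3).tolist())
E
```

```text
pics
{'time': np.float64(0.0), 'q': array([-1.337,  0.313,  1.498,  0.   ,  1.331, -0.223]), 'joint_vel': array([ 0.   ,  0.001,  0.001, -0.   ,  0.001, -0.002]), 'joint_efforts': array([-0.0000e+00, -4.0221e+01, -2.5227e+01,  6.9000e-02,  3.5000e-02,
       -0.0000e+00]), 'position': array([ 0.232, -0.471,  0.238]), 'ee_rot': array([-0.16 ,  0.689, -0.688,  0.16 ]), 'force': array([0.214, 0.418, 1.027]), 'ft_torque': array([-0.007,  0.021, -0.021]), 'grip_width': np.float64(0.088)}
side [[440.4, 0.0, 257.4], [0.0, 440.4, 198.5], [0.0, 0.0, 1.0]] [[-0.966, -0.171, 0.196, 0.283], [-0.259, 0.565, -0.783, 1.137], [0.023, -0.807, -0.59, 0.881], [0.0, 0.0, 0.0, 1.0]]
top [[350.0, 0.0, 253.6], [0.0, 350.0, 191.4], [0.0, 0.0, 1.0]] [[-0.02, -0.996, 0.085, 0.448], [-1.0, 0.02, 0.0, 0.052], [-0.002, -0.085, -0.996, 0.987], [0.0, 0.0, 0.0, 1.0]]
```

View pics/top0.png

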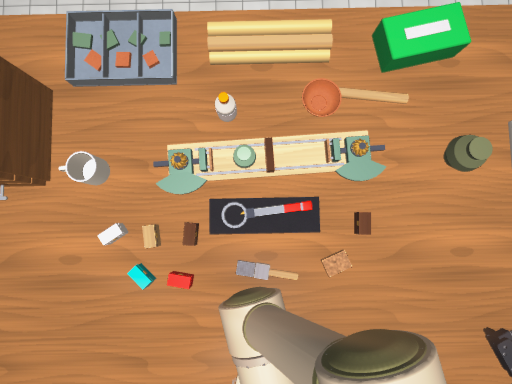

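View pics/side0.png

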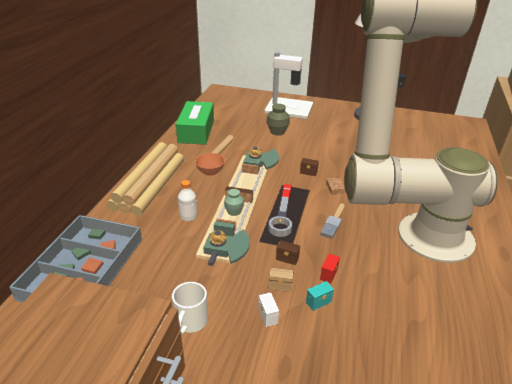

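The top view shows the cramp with the jar at (244,155), left of the wall at (269,154), so the right bay is free. The wrench ring is at (234,215) with its red end at (300,207). The boxes are light (150,236), dark (190,233) and dark (363,223). The red, turquoise and white look-alikes are at lower left.

```bash
cat > h.py <<'E'
from rig import arm,capture
import cv2,numpy as np
from scipy.spatial.transform import Rotation as R
def ray(c,uv,z):
    K,T=c["intrinsics"],c["T"];d=T[:3,:3]@np.linalg.solve(K,[uv[0],uv[1],1.]);o=T[:3,3]
    return (o+d*(z-o[2])/d[2])
def px(c,p):
    q=np.linalg.inv(c["T"])@np.r_[p,1];q=c["intrinsics"]@q[:3];return q[:2]/q[2]
def go(p,yaw=None):
    """tool shift (mm) and turn (deg) to reach TCP p with jaw-opening axis at world yaw (deg, mod 180)"""
    s=arm.sense();M=R.from_quat(s["ee_rot"]).as_matrix()
    d=M.T@(np.array(p)-s["position"])*1e3
    z=M[:,2];y0=np.degrees(np.arctan2(z[1],z[0]));t=0
    if yaw is not None: t=-((yaw-y0+90)%180-90)
    return np.round(np.r_[d,t],1),"yaw",round(y0,2),"q6",round(s["q"][5],2)
def crop(name,cam,x0,y0,x1,y1,k):
    c=capture(cam);f=c["frame"][y0:y1,x0:x1,::-1];cv2.imwrite(f"pics/{name}.png",cv2.resize(f,None,fx=k,fy=k,interpolation=cv2.INTER_CUBIC));return c
E
python3 - <<'E'
from h import *
c=crop("a1","top",120,120,400,300,2.8)
s=crop("a2","side",190,130,350,310,3.3)
f=cv2.cvtColor(c["frame"],cv2.COLOR_RGB2HSV)
print(R.from_quat(arm.sense()["ee_rot"]).as_matrix().round(3).tolist())
for u,v in[(150,236),(190,233),(363,223),(269,154),(179,160),(359,147),(200,210)]:print((u,v),f[v,u],ray(c,(u,v),.05).round(3))
E
```

```text
[[-0.897, -0.0, 0.441], [-0.441, 0.001, -0.897], [-0.0, -1.0, -0.001]]
(150, 236) [ 17 108 227] [0.414 0.33  0.05 ]
(190, 233) [ 10 137 115] [0.419 0.223 0.05 ]
(363, 223) [ 10 140 115] [ 0.437 -0.238  0.05 ]
(269, 154) [ 10 143 107] [0.628 0.008 0.05 ]
(179, 160) [116  37 109] [0.617 0.252 0.05 ]
(359, 147) [ 16 110 153] [ 0.642 -0.237  0.05 ]
(200, 210) [ 13 152 183] [0.48  0.196 0.05 ]
```

View pics/a1.png

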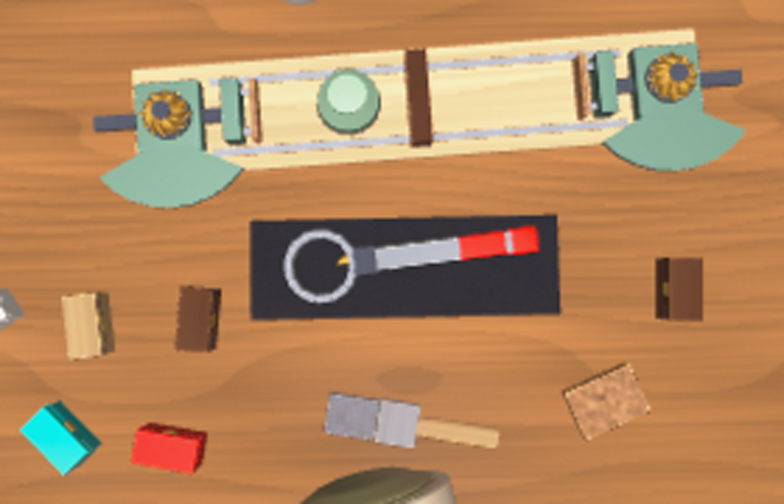

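View pics/a2.png

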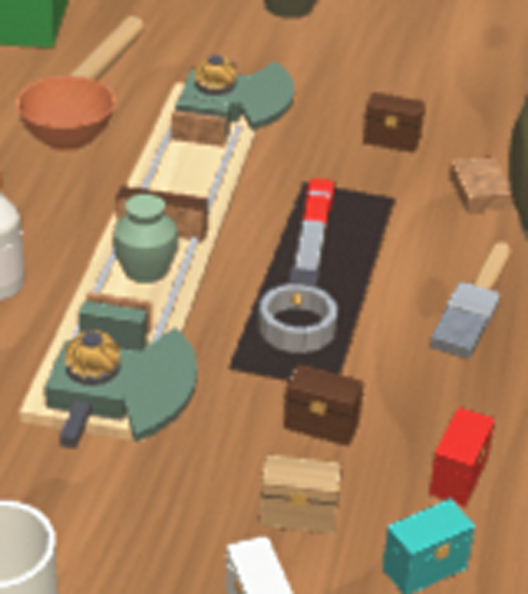

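Crops confirm three boxes, dark/light at left and dark at right, plus a right bay with nothing in it. Now casting the rays.

```bash
python3 - <<'E'
from h import *
c=capture("top");s=capture("side")
t=lambda u,v,z:ray(c,(120+(u+.5)/2.8-.5,120+(v+.5)/2.8-.5),z)[:2]
g=lambda u,v,z:ray(s,(190+(u+.5)/3.3-.5,130+(v+.5)/3.3-.5),z)[:2]
wl,wr=t(166,115,.064),t(671,75,.064)
print("wheels top",wl.round(4),wr.round(4),"side",g(92,352,.062).round(4),g(216,73,.062).round(4))
for n,a in dict(baseL=(133,72,.012),baseR=(694,29,.012),wall=(419,98,.052)).items():print(n,t(*a).round(4))
m=(wl+wr)/2;d=wl-wr;print("mid",m.round(4),"sep",np.linalg.norm(d).round(4),"yaw",np.degrees(np.arctan2(-d[0],d[1])).round(2))
print("boxes",[t(*a).round(4).tolist() for a in[(687.5,289.5,.05),(195,319,.05),(83,326,.05)]])
print("ring",t(320,266,.027).round(4),g(298,312,.027).round(4),"end",t(537,240,.027).round(4),"mat",[t(*p,.003).round(3).tolist() for p in[(250,222),(556,215),(560,312),(251,319)]])
# colour masks for dark boxes / light box
h=cv2.cvtColor(cv2.resize(c["frame"],None,fx=4,fy=4,interpolation=cv2.INTER_CUBIC),cv2.COLOR_RGB2HSV)
for n,lo,hi,roi in[("darkR",(0,60,20),(20,255,140),(350,205,376,240)),("darkL",(0,60,20),(20,255,140),(178,218,204,250)),("light",(13,40,195),(25,130,255),(138,220,164,254))]:
    x0,y0,x1,y1=[4*k for k in roi];k=cv2.inRange(h,lo,hi)[y0:y1,x0:x1]
    L=max(cv2.findContours(k,0,1)[0],key=cv2.contourArea);r=cv2.minAreaRect(L);b=cv2.boxPoints(r)
    print(n,[ray(c,((p[0]+x0+.5)/4-.5,(p[1]+y0+.5)/4-.5),.05)[:2].round(4).tolist() for p in b],round(r[2],1))
E
```

```text
wheels top [0.612  0.2494] [ 0.6407 -0.2332] side [0.6157 0.2569] [ 0.6387 -0.2288]
baseL [0.6659 0.2938]
baseR [ 0.6983 -0.2747]
wall [0.6257 0.0074]
mid [0.6263 0.0081] sep 0.4835 yaw 3.41
boxes [[0.4363, -0.2437], [0.4178, 0.2253], [0.4134, 0.3317]]
ring [0.4661 0.107 ] [0.4663 0.1122] end [ 0.4872 -0.1059] mat [[0.512, 0.178], [0.513, -0.13], [0.416, -0.13], [0.415, 0.178]]
darkR [[0.468, -0.2143], [0.4671, -0.259], [0.4074, -0.2561], [0.4083, -0.2116]] 90.0
darkL [[0.3904, 0.245], [0.4509, 0.2394], [0.4465, 0.1996], [0.3861, 0.2054]] 5.1
light [[0.443, 0.3534], [0.4457, 0.3202], [0.3844, 0.3138], [0.3817, 0.3467]] 84.2
```

```bash
python3 - <<'E'
from h import *
print(go((.4363,-.2437,.12),-2))
E
```

```text
(array([-284.1,  118.6, -113.7,  -61.8]), 'yaw', np.float64(-63.83), 'q6', np.float64(-0.22))
```

Call:
play_rows:
  rows:
    - [[-36, 10, -14, -8], [-72, 20, -28, -16], [-108, 30, -43, -24], [-144, 45, -58, -32], [-180, 60, -72, -40], [-216, 80, -86, -48], [-250, 100, -100, -56], [-284, 119, -114, -62], [-284, 119, -114, -62], [-284, 119, -114, -62]]
  grip: 88

```text
time: 1.3
position: [0.4363, -0.2434, 0.1197]
ee_rot: [-0.492, 0.508, -0.508, 0.492]
force: [0.0, -1.4, 0.6]
grip_width: 0.0883
```

```bash
python3 - <<'E'
from h import *
print(go((.4363,-.2437,.012),-2))
c=capture("top");s=crop("b1","side",270,110,370,220,5)
h=cv2.cvtColor(s["frame"],cv2.COLOR_RGB2HSV)
for p in[(x,-.2437+y,.05) for x in(.4063,.4663) for y in(-.016,.016)]:
    u=(px(s,p)-(270,110)+.5)*5; print(u.round(0))
im=cv2.imread("pics/b1.png")
for p in[(x,-.2437+y,.05) for x in(.4063,.4663) for y in(-.016,.016)]:
    u=(px(s,p)-(270,110)+.5)*5; cv2.circle(im,tuple(int(k) for k in u),3,(0,255,0),-1)
cv2.imwrite("pics/b1.png",im)
E
```

```text
(array([3.000e-01, 1.077e+02, 1.000e-01, 2.000e-01]), 'yaw', np.float64(-1.8), 'q6', np.float64(-0.71))
[246. 253.]
[239. 275.]
[165. 241.]
[157. 262.]
```

View pics/b1.png

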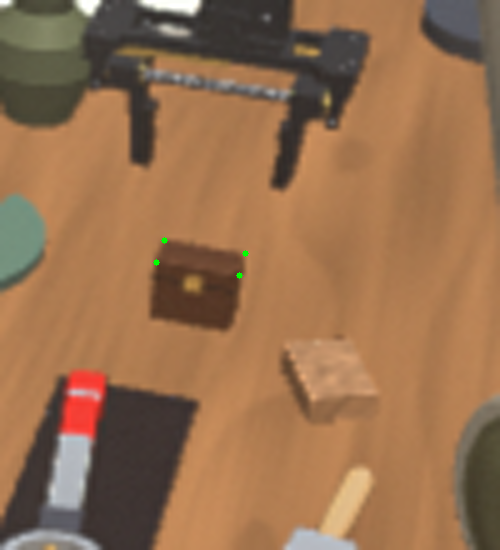

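The projected top corners agree with the box within about 2 mm. Descending and gripping.

Call:
play_rows:
  rows:
    - [[0, 25, 0, 0], [0, 55, 0, 0], [0, 80, 0, 0], [0, 100, 0, 0], [0, 107, 0, 0], [0, 107, 0, 0]]

```text
time: 2.0
position: [0.4357, -0.2443, 0.0127]
ee_rot: [-0.492, 0.508, -0.508, 0.492]
force: [0.8, 0.0, 0.2]
grip_width: 0.088
```

Call:
play_rows:
  rows:
    - [[0, 0, 0, 0], [0, 0, 0, 0], [0, 0, 0, 0], [0, 0, 0, 0], [0, 0, 0, 0], [0, 0, 0, 0]]
  grip: 50

```text
time: 2.6
position: [0.4364, -0.2438, 0.0133]
ee_rot: [0.492, -0.508, 0.508, -0.492]
force: [-0.5, 0.6, 5.8]
grip_width: 0.0599
```

Call:
play_rows:
  rows:
    - [[0, -15, 0, 0], [0, -40, 0, 0], [0, -65, 0, 0], [0, -85, 0, 0], [0, -85, 0, 0]]

```text
time: 3.1
position: [0.437, -0.2443, 0.0997]
ee_rot: [0.492, -0.506, 0.509, -0.492]
force: [-0.1, -0.4, -1.8]
grip_width: 0.0598
```

```bash
cat >> h.py <<'E'
O=np.array([.6263,.0073]);A=np.radians(3.3);CX=np.array([np.cos(A),np.sin(A)]);CY=np.array([-np.sin(A),np.cos(A)])
def cr(x,y,z): return np.r_[O+x*CX+y*CY,z]
E
python3 - <<'E'
from h import *
print(arm.sense()["grip_width"],go(cr(0,-.028,.097),3.3), cr(0,-.028,.1))
E
```

```text
0.05982633497765263 (array([-229.6,    2.6,  183.7,   -5.1]), 'yaw', np.float64(-1.82), 'q6', np.float64(-0.71)) [ 0.62791179 -0.02065357  0.1       ]
```

Call:
play_rows:
  rows:
    - [[-25, 0, 20, 0], [-60, 0, 48, -2], [-96, 0, 76, -4], [-132, 0, 104, -5], [-168, 0, 132, -5], [-200, 0, 160, -5], [-220, 0, 178, -5], [-227, 0, 184, -5], [-227, 0, 184, -5], [-227, 0, 184, -5]]

```text
time: 4.1
position: [0.6265, -0.0235, 0.097]
ee_rot: [0.514, -0.487, 0.486, -0.513]
force: [-0.1, 0.2, -1.3]
grip_width: 0.0594
```

```bash
python3 - <<'E'
from h import *
print(go(cr(0,-.031,.026),3.3))
c=crop("c1","top",230,110,390,190,5);s=crop("c2","side",190,130,310,250,5)
a=cv2.imread("pics/c1.png");b=cv2.imread("pics/c2.png")
def d(im,cam,o,p,col):
    u=(px(cam,p)-o+.5)*5;cv2.circle(im,tuple(int(k) for k in u),3,col,-1)
for x in(-.045,.045):
  for y in(-.01,.01):
    d(a,c,(230,110),cr(x,y,.052),(0,255,0));d(b,s,(190,130),cr(x,y,.052),(0,255,0))
for x in(-.055,.055):
    d(a,c,(230,110),cr(x,-.285,.012),(255,0,0));d(b,s,(190,130),cr(x,-.285,.012),(255,0,0))
for z in(.048,.07):
    d(a,c,(230,110),cr(0,-.246,z),(0,0,255));d(b,s,(190,130),cr(0,-.246,z),(0,0,255))
cv2.imwrite("pics/c.png",np.vstack([cv2.resize(a,(600,300)),cv2.resize(b,(600,600))[:300]])); cv2.imwrite("pics/c.png",np.hstack([cv2.resize(a,(480,240)),np.zeros((240,1,3),np.uint8)]) if 0 else np.vstack([cv2.resize(a,(560,280)),cv2.resize(b,(560,560))[:310]]))
E
```

```text
(array([ 0.3, 71. ,  1.7, -0.2]), 'yaw', np.float64(3.13), 'q6', np.float64(-0.28))
```

View pics/c.png

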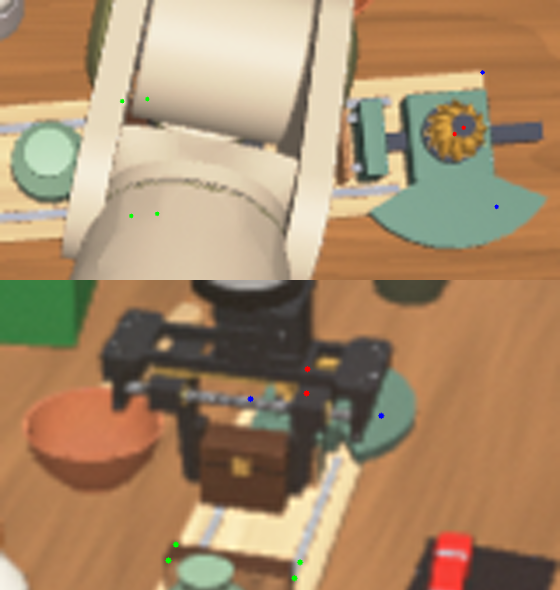

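The side view shows the held box hovering clear beyond the wall (dots at 168–300, 545–577 lie on the wall). The top-view wheel dots at (455–463,128–133) lie on the wheel. Lowering.

Call:
play_rows:
  rows:
    - [[0, 15, 1, 0], [0, 35, 2, 0], [0, 52, 2, 0], [0, 62, 2, 0], [0, 68, 2, 0], [0, 71, 2, 0], [0, 71, 2, 0]]

```text
time: 4.9
position: [0.6293, -0.0226, 0.0268]
ee_rot: [-0.514, 0.486, -0.486, 0.514]
force: [0.1, 0.3, -0.5]
grip_width: 0.0596
```

Call:
play_rows:
  rows:
    - [[0, 1, 0, 0], [0, 1, 0, 0], [0, 1, 0, 0], [0, 1, 0, 0]]
  grip: 75

```text
time: 5.3
position: [0.6294, -0.0225, 0.026]
ee_rot: [-0.514, 0.486, -0.486, 0.514]
force: [-0.1, -0.2, -0.5]
grip_width: 0.0749
```

Call:
play_rows:
  rows:
    - [[0, -15, 0, 0], [0, -45, 0, 0], [0, -80, 0, 0], [0, -100, 0, 0], [0, -100, 0, 0]]
  grip: 80

```text
time: 5.8
position: [0.6308, -0.0227, 0.13]
ee_rot: [-0.512, 0.484, -0.488, 0.515]
force: [0.7, -0.1, 0.3]
grip_width: 0.0799
```

```bash
python3 - <<'E'
from h import *
print(go((.418,.224,.115),-5))
E
```

```text
(array([-258.2,   13.2, -198.8,    8.2]), 'yaw', np.float64(3.18), 'q6', np.float64(-0.28))
```

Call:
play_rows:
  rows:
    - [[-20, 0, -16, 0], [-55, 0, -42, 1], [-95, 0, -72, 2], [-135, 0, -102, 4], [-175, 3, -135, 6], [-215, 7, -165, 8], [-245, 10, -187, 8], [-258, 13, -199, 8], [-258, 13, -199, 8], [-258, 13, -199, 8]]
  grip: 88

```text
time: 6.8
position: [0.4166, 0.2238, 0.1126]
ee_rot: [0.479, -0.521, 0.521, -0.478]
force: [-0.4, 0.0, -0.4]
grip_width: 0.088
```

```bash
python3 - <<'E'
from h import *
print(go((.418,.224,.013),-5))
s=crop("d1","side",230,170,350,310,4)
c=crop("d2","top",260,130,400,250,4)
im=cv2.imread("pics/d1.png")
for q,yw in[((.418,.224),-5),((.4134,.3317),6)]:
  for x in(-.03,.03):
    for y in(-.016,.016):
      p=np.r_[np.array(q)+R.from_euler('z',yw,degrees=True).as_matrix()[:2,:2]@[x,y],.05]
      u=(px(s,p)-(230,170)+.5)*4;cv2.circle(im,tuple(int(k) for k in u),3,(0,255,0),-1)
cv2.imwrite("pics/d.png",im)
E
```

```text
(array([-0.3, 99.6,  1.4,  0.2]), 'yaw', np.float64(-4.81), 'q6', np.float64(0.33))
```

View pics/d.png

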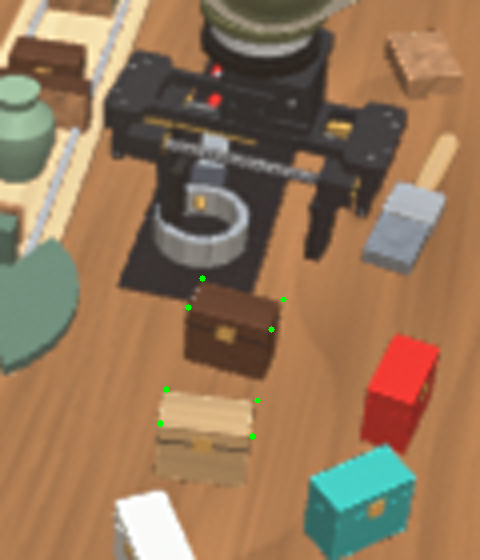

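Corners agree for both remaining boxes. Gripping the dark one.

Call:
play_rows:
  rows:
    - [[0, 20, 1, 0], [0, 50, 1, 0], [0, 75, 1, 0], [0, 92, 1, 0], [0, 99, 1, 0], [0, 99, 1, 0]]

```text
time: 7.5
position: [0.4175, 0.2234, 0.0132]
ee_rot: [-0.479, 0.521, -0.521, 0.478]
force: [0.7, 0.3, -0.0]
grip_width: 0.0879
```

Call:
play_rows:
  rows:
    - [[0, 0, 0, 0], [0, 0, 0, 0], [0, 0, 0, 0], [0, 0, 0, 0], [0, 0, 0, 0], [0, 0, 0, 0]]
  grip: 50

```text
time: 8.1
position: [0.4176, 0.2241, 0.0142]
ee_rot: [0.478, -0.52, 0.521, -0.479]
force: [-0.3, -0.5, 6.9]
grip_width: 0.0597
```

Call:
play_rows:
  rows:
    - [[0, -15, 0, 0], [0, -45, 0, 0], [0, -80, 0, 0], [0, -100, 0, 0], [0, -120, 0, 0], [0, -120, 0, 0]]

```text
time: 8.7
position: [0.4182, 0.2243, 0.1356]
ee_rot: [0.477, -0.52, 0.521, -0.48]
force: [-0.2, 0.3, -1.7]
grip_width: 0.0598
```

```bash
python3 - <<'E'
from h import *
print(arm.sense()["grip_width"],go(cr(0,-.065,.13),3.3))
E
```

```text
0.059753662359309796 (array([263.1,   6.1, 234.7,  -8.1]), 'yaw', np.float64(-4.82), 'q6', np.float64(0.33))
```

Call:
play_rows:
  rows:
    - [[20, 0, 18, 0], [55, 0, 49, -1], [92, 0, 82, -3], [128, 0, 114, -5], [164, 2, 146, -7], [200, 4, 178, -8], [235, 6, 209, -8], [255, 6, 228, -8], [263, 6, 235, -8], [263, 6, 235, -8]]

```text
time: 9.7
position: [0.6291, -0.0582, 0.1261]
ee_rot: [0.514, -0.487, 0.486, -0.513]
force: [0.5, 0.5, -1.0]
grip_width: 0.0599
```

```bash
python3 - <<'E'
from h import *
print(go(cr(0,-.065,.028),3.3))
s=crop("e1","side",190,130,310,250,5)
E
```

```text
(array([-0.5, 98.1,  1.2, -0.2]), 'yaw', np.float64(3.11), 'q6', np.float64(-0.33))
```

View pics/e1.png

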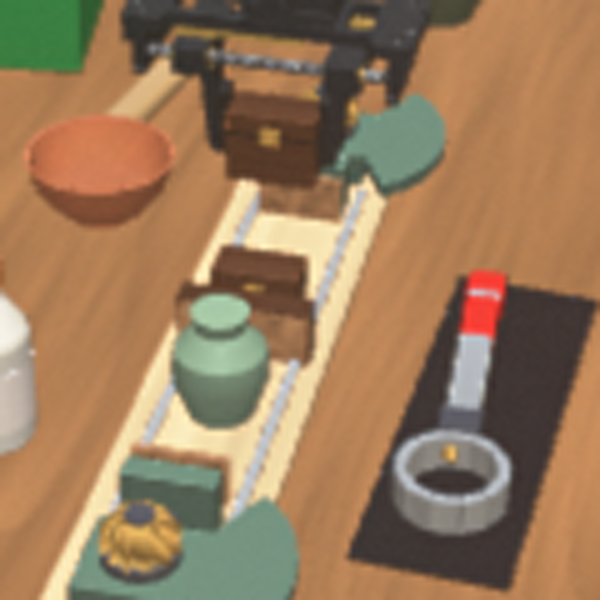

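The first box stands upright against the wall (262,275), and the second is above its slot. Lowering it.

Call:
play_rows:
  rows:
    - [[0, 20, 1, 0], [0, 50, 1, 0], [0, 75, 1, 0], [0, 90, 1, 0], [0, 97, 1, 0], [0, 98, 1, 0], [0, 98, 1, 0]]

```text
time: 10.45
position: [0.6308, -0.0576, 0.0307]
ee_rot: [-0.513, 0.485, -0.486, 0.514]
force: [-0.1, 0.3, -1.2]
grip_width: 0.0595
```

Call:
play_rows:
  rows:
    - [[0, 1, 0, 0], [0, 1, 0, 0], [0, 1, 0, 0], [0, 1, 0, 0]]
  grip: 75

```text
time: 10.85
position: [0.6305, -0.0578, 0.029]
ee_rot: [-0.514, 0.486, -0.486, 0.514]
force: [0.6, 0.6, 0.2]
grip_width: 0.0751
```

Call:
play_rows:
  rows:
    - [[0, -15, 0, 0], [0, -45, 0, 0], [0, -80, 0, 0], [0, -100, 0, 0], [0, -100, 0, 0]]
  grip: 80

```text
time: 11.35
position: [0.6318, -0.0581, 0.133]
ee_rot: [-0.513, 0.484, -0.488, 0.515]
force: [-0.5, 0.8, -0.5]
grip_width: 0.08
```

```bash
python3 - <<'E'
from h import *
print(go((.4134,.3317,.115),6))
E
```

```text
(array([-401.3,   15.8, -196.6,   -2.8]), 'yaw', np.float64(3.18), 'q6', np.float64(-0.33))
```

Call:
play_rows:
  rows:
    - [[-30, 0, -14, 0], [-75, 0, -36, 0], [-120, 0, -58, 0], [-165, 0, -80, 0], [-210, 0, -103, -1], [-255, 5, -125, -2], [-300, 8, -147, -3], [-345, 12, -169, -3], [-380, 15, -188, -3], [-401, 16, -197, -3]]
  grip: 88

```text
time: 12.35
position: [0.4089, 0.3337, 0.1118]
ee_rot: [0.527, -0.472, 0.471, -0.526]
force: [0.1, 0.1, 0.6]
grip_width: 0.0877
```

Call:
play_rows:
  rows:
    - [[0, 0, 0, 0], [0, 0, 0, 0]]

```text
time: 12.55
position: [0.4114, 0.3314, 0.1123]
ee_rot: [0.527, -0.472, 0.472, -0.526]
force: [1.1, 0.1, -0.1]
grip_width: 0.0881
```

```bash
python3 - <<'E'
from h import *
print(go((.4134,.3317,.013),6))
s=crop("f1","side",190,150,350,310,3.7)
E
```

```text
(array([-0.2, 99.3,  2.1,  0.2]), 'yaw', np.float64(6.21), 'q6', np.float64(0.35))
```

View pics/f1.png

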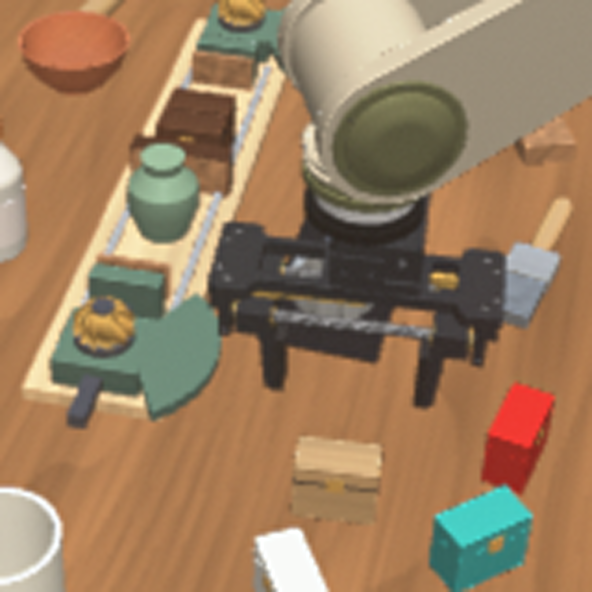

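The light box hasn't moved (337,480 in the crop), and the two dark boxes stand in the bay. Gripping the light box.

Call:
play_rows:
  rows:
    - [[0, 20, 1, 0], [0, 50, 2, 0], [0, 75, 2, 0], [0, 92, 2, 0], [0, 99, 2, 0], [0, 99, 2, 0]]

```text
time: 13.2
position: [0.4138, 0.331, 0.0133]
ee_rot: [0.526, -0.473, 0.473, -0.525]
force: [-0.1, 0.1, -0.1]
grip_width: 0.0881
```

Call:
play_rows:
  rows:
    - [[0, 0, 0, 0], [0, 0, 0, 0], [0, 0, 0, 0], [0, 0, 0, 0], [0, 0, 0, 0], [0, 0, 0, 0]]
  grip: 50

```text
time: 13.8
position: [0.4138, 0.3321, 0.0143]
ee_rot: [-0.526, 0.472, -0.472, 0.527]
force: [-0.9, -0.6, 6.4]
grip_width: 0.0601
```

Call:
play_rows:
  rows:
    - [[0, -15, 0, 0], [0, -45, 0, 0], [0, -80, 0, 0], [0, -100, 0, 0], [0, -120, 0, 0], [0, -120, 0, 0]]

```text
time: 14.4
position: [0.4142, 0.3325, 0.1357]
ee_rot: [-0.525, 0.472, -0.473, 0.528]
force: [0.3, 0.1, -1.4]
grip_width: 0.0597
```

```bash
python3 - <<'E'
from h import *
print(arm.sense()["grip_width"],go(cr(0,-.100,.132),3.3))
E
```

```text
0.05968512880058602 (array([446. ,   3.6, 170.8,   2.9]), 'yaw', np.float64(6.18), 'q6', np.float64(0.35))
```

Call:
play_rows:
  rows:
    - [[30, 0, 12, 0], [75, 0, 29, 0], [120, 0, 46, 0], [165, 0, 63, 1], [210, 0, 80, 2], [255, 0, 98, 3], [300, 2, 115, 3], [345, 4, 132, 3], [390, 4, 150, 3], [425, 4, 163, 3]]

```text
time: 15.4
position: [0.6214, -0.0756, 0.1277]
ee_rot: [0.514, -0.487, 0.486, -0.513]
force: [0.7, -0.3, -1.6]
grip_width: 0.0596
```

Call:
play_rows:
  rows:
    - [[15, 0, 6, 0], [21, 0, 8, 0], [21, 0, 8, 0], [21, 0, 8, 0]]

```text
time: 15.8
position: [0.6299, -0.0925, 0.1291]
ee_rot: [0.514, -0.486, 0.485, -0.514]
force: [-0.4, 0.2, -0.8]
grip_width: 0.0597
```

```bash
python3 - <<'E'
from h import *
print(go(cr(0,-.100,.0275),3.3))
E
```

```text
(array([ 3.000e-01,  1.016e+02,  2.300e+00, -1.000e-01]), 'yaw', np.float64(3.22), 'q6', np.float64(-0.39))
```

Call:
play_rows:
  rows:
    - [[0, 20, 1, 0], [0, 50, 2, 0], [0, 75, 2, 0], [0, 92, 2, 0], [0, 99, 2, 0], [0, 102, 2, 0], [0, 102, 2, 0], [0, 102, 2, 0]]

```text
time: 16.6
position: [0.6328, -0.0934, 0.0288]
ee_rot: [-0.513, 0.485, -0.486, 0.514]
force: [0.8, 0.7, -0.7]
grip_width: 0.06
```

Call:
play_rows:
  rows:
    - [[0, 1, 0, 0], [0, 1, 0, 0], [0, 1, 0, 0], [0, 1, 0, 0]]
  grip: 75

```text
time: 17.0
position: [0.6324, -0.0935, 0.0269]
ee_rot: [-0.514, 0.486, -0.486, 0.514]
force: [0.3, -0.5, -0.8]
grip_width: 0.0749
```

Call:
play_rows:
  rows:
    - [[0, -15, 0, 0], [0, -45, 0, 0], [0, -80, 0, 0], [0, -100, 0, 0], [0, -100, 0, 0]]
  grip: 80

```text
time: 17.5
position: [0.6338, -0.0939, 0.131]
ee_rot: [-0.513, 0.484, -0.488, 0.515]
force: [-0.3, -0.1, -0.0]
grip_width: 0.08
```

```bash
python3 - <<'E'
from h import *
print(go((.478,-.0114,.10),5.5))
E
```

```text
(array([ -91.1,   29.8, -151.2,   -2.3]), 'yaw', np.float64(3.18), 'q6', np.float64(-0.39))
```

Call:
play_rows:
  rows:
    - [[-10, 0, -20, 0], [-25, 0, -45, -1], [-45, 5, -75, -2], [-62, 12, -105, -2], [-78, 20, -130, -2], [-91, 28, -150, -2], [-91, 30, -151, -2], [-91, 30, -151, -2], [-91, 30, -151, -2]]
  grip: 60

```text
time: 18.4
position: [0.4775, -0.0116, 0.0969]
ee_rot: [-0.522, 0.477, -0.477, 0.522]
force: [0.6, -1.1, -0.4]
grip_width: 0.06
```

```bash
python3 - <<'E'
from h import *
print(go((.478,-.0114,.007),5.5))
s=capture("side");c=capture("top")
def cr_(cam,x0,y0,x1,y1,k,pts):
    f=cv2.resize(cam["frame"][y0:y1,x0:x1,::-1],None,fx=k,fy=k,interpolation=cv2.INTER_CUBIC)
    for p in pts:
        u=(px(cam,p)-(x0,y0)+.5)*k;cv2.circle(f,tuple(int(v) for v in u),2,(0,255,0),-1)
    return f
d=np.array([.096,-.995]);r=np.array([.4663,.108])
pts=[np.r_[r,.027],np.r_[r+.12*d,.027],np.r_[r+.185*d,.029]]
a=cr_(s,180,130,340,260,3.5,pts);b=cr_(c,210,110,390,240,3.11,pts)
b=cv2.resize(b,(a.shape[1],280));cv2.imwrite("pics/g.png",np.vstack([a[:310],b]))
E
```

```text
(array([-0.2, 89.9,  0.4, -0.4]), 'yaw', np.float64(5.15), 'q6', np.float64(-0.36))
```

View pics/g.png

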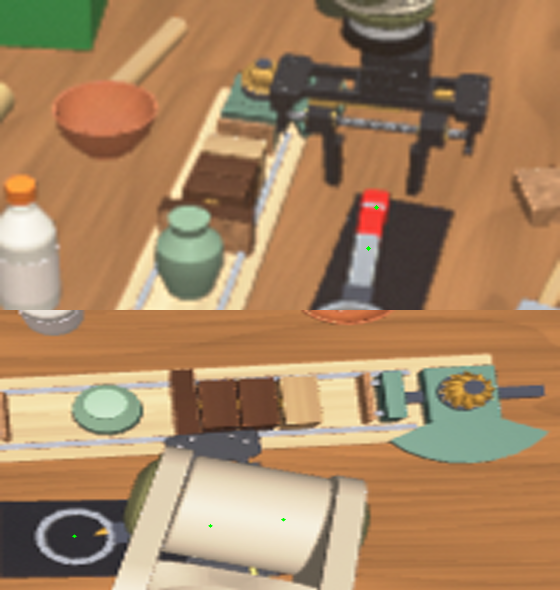

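Three boxes stand in a tidy row in the free bay. The wrench dots lie on the ring centre and bar. Gripping the bar.

Call:
play_rows:
  rows:
    - [[0, 20, 0, 0], [0, 45, 0, 0], [0, 65, 0, 0], [0, 80, 0, 0], [0, 87, 0, 0], [0, 90, 0, 0], [0, 90, 0, 0], [0, 90, 0, 0]]

```text
time: 19.3
position: [0.477, -0.0111, 0.0073]
ee_rot: [-0.522, 0.477, -0.477, 0.522]
force: [0.0, -0.1, -0.4]
grip_width: 0.06
```

Call:
play_rows:
  rows:
    - [[0, 0, 0, 0], [0, 0, 0, 0], [0, 0, 0, 0], [0, 0, 0, 0], [0, 0, 0, 0], [0, 0, 0, 0], [0, 0, 0, 0]]
  grip: 10

```text
time: 20.0
position: [0.4767, -0.011, 0.0068]
ee_rot: [-0.522, 0.477, -0.477, 0.522]
force: [1.8, -0.0, 0.8]
grip_width: 0.0215
```

Call:
play_rows:
  rows:
    - [[0, -10, 0, 0], [0, -30, 0, 0], [0, -60, 0, 0], [0, -90, 0, 0], [0, -120, 0, 0], [0, -125, 0, 0], [0, -125, 0, 0]]

```text
time: 20.7
position: [0.4764, -0.011, 0.1318]
ee_rot: [-0.522, 0.477, -0.477, 0.522]
force: [0.2, 1.1, -2.8]
grip_width: 0.022
```

```bash
python3 - <<'E'
from h import *
s=arm.sense();print(s["grip_width"],s["ft_torque"].round(2))
w=cr(0,-.246,.048);g=w[:2]-.12*CX;print("wheel",w,"grip",g,go(np.r_[g,.13],-86.7))
c=capture("top");h=cv2.cvtColor(cv2.resize(c["frame"],None,fx=4,fy=4,interpolation=cv2.INTER_CUBIC),cv2.COLOR_RGB2HSV)
k=cv2.inRange(h,(10,110,60),(28,255,255))
x0,y0,x1,y1=[4*v for v in(345,135,374,160)]
m=k[y0:y1,x0:x1];L=max(cv2.findContours(m,0,1)[0],key=cv2.contourArea);(u,v),r=cv2.minEnclosingCircle(L)
M=cv2.moments(cv2.convexHull(L));uv=((M['m10']/M['m00']+x0+.5)/4-.5,(M['m01']/M['m00']+y0+.5)/4-.5)
print("wheel by hull",uv,r/4,[ray(c,uv,z)[:2].round(4) for z in(.052,.06)])
E
```

```text
0.0220404843791776 [-0.19 -0.06  0.06]
wheel [ 0.64046075 -0.23829209  0.048     ] grip [ 0.52065973 -0.24519977] (array([237.3,   1.9,  22.9, -88.1]), 'yaw', np.float64(5.18), 'q6', np.float64(-0.36))
wheel by hull (359.9179062061626, 146.89485681807187) 8.627815246582031 [array([ 0.642 , -0.2385]), array([ 0.6403, -0.236 ])]
```

Call:
play_rows:
  rows:
    - [[20, 0, 2, 0], [60, 0, 6, 5], [100, 0, 10, 13], [140, 0, 14, 21], [180, 0, 18, 29], [215, 0, 21, 37], [235, 0, 23, 45], [237, 0, 23, 53], [237, 0, 23, 61], [237, 0, 23, 69]]

```text
time: 21.75
position: [0.5199, -0.2447, 0.1292]
ee_rot: [-0.159, 0.69, -0.688, 0.157]
force: [-0.3, 0.7, -2.2]
grip_width: 0.0216
```

Call:
play_rows:
  rows:
    - [[0, 0, 0, 8], [0, 0, 0, 16], [0, 0, 0, 23], [0, 0, 0, 23], [0, 0, 0, 23]]

```text
time: 22.25
position: [0.5203, -0.2446, 0.1303]
ee_rot: [-0.021, 0.707, -0.706, 0.02]
force: [-0.1, -0.5, -2.3]
grip_width: 0.0212
```

```bash
python3 - <<'E'
from h import *
w=cr(0,-.246,.048);g=w[:2]-.12*CX;print(go(np.r_[g,.08],-86.7))
s=crop("i1","side",190,90,310,200,5);c=crop("i2","top",300,110,400,210,5)
im=[cv2.imread("pics/i1.png"),cv2.imread("pics/i2.png")]
p=arm.sense()["position"];r=p[:2]+.12*CX
for i,cam,o in((0,s,(190,90)),(1,c,(300,110))):
    for q,col in((np.r_[r,p[2]+.020],(0,255,0)),(np.r_[r,p[2]-.004],(255,255,0)),(np.r_[w[:2],.07],(0,0,255))):
        u=(px(cam,q)-o+.5)*5;cv2.circle(im[i],tuple(int(v) for v in u),3,col,-1)
a=cv2.resize(im[0],(436,400));b=cv2.resize(im[1],(360,360));b=cv2.copyMakeBorder(b,0,40,0,0,0);cv2.imwrite("pics/i.png",np.hstack([a,b]))
E
```

```text
(array([-0.4, 50.3,  0.7,  0.1]), 'yaw', np.float64(-86.64), 'q6', np.float64(0.87))
```

View pics/i.png

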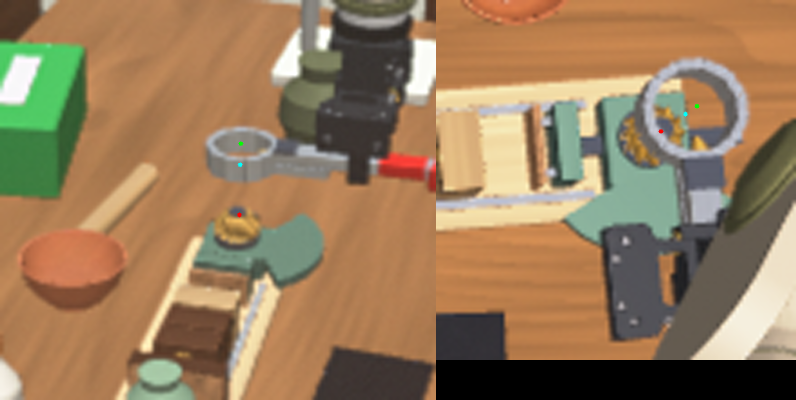

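Side view: ring centre matches the prediction (241,145) above the wheel top (238,214). Top view suggests the ring sits about 1–2 mm to +y, so I'll correct that and descend in stages.

Call:
play_rows:
  rows:
    - [[-1, 15, 1, 0], [-1, 35, 1, 0], [-1, 48, 1, 0], [-1, 52, 1, 0], [-1, 52, 1, 0], [-1, 52, 1, 0]]

```text
time: 22.95
position: [0.5222, -0.2461, 0.0804]
ee_rot: [0.019, -0.707, 0.707, -0.02]
force: [-0.6, -0.7, -2.4]
grip_width: 0.0218
```

Call:
play_rows:
  rows:
    - [[0, 3, 0, 0], [0, 6, 0, 0], [0, 9, 0, 0], [0, 12, 0, 0], [0, 15, 0, 0], [0, 15, 0, 0]]

```text
time: 23.55
position: [0.5217, -0.2457, 0.0642]
ee_rot: [-0.02, 0.707, -0.707, 0.019]
force: [-0.1, -0.1, -2.4]
grip_width: 0.0216
```

```bash
python3 - <<'E'
from h import *
s=arm.sense();print(s["position"],s["force"].round(1),s["ft_torque"].round(2))
E
```

```text
[ 0.52167307 -0.24574938  0.06421177] [-0.1 -0.1 -2.4] [ 0.05  0.15 -0.04]
```

Call:
play_rows:
  rows:
    - [[0, 3, 0, 0], [0, 6, 0, 0], [0, 9, 0, 0], [0, 12, 0, 0], [0, 14, 0, 0], [0, 14, 0, 0]]

```text
time: 24.15
position: [0.5217, -0.2458, 0.0504]
ee_rot: [-0.02, 0.707, -0.707, 0.019]
force: [0.3, -0.1, -2.6]
grip_width: 0.0216
```

Call:
play_rows:
  rows:
    - [[0, 2, 0, 0], [0, 4, 0, 0], [0, 5, 0, 0], [0, 6, 0, 0], [0, 6, 0, 0]]

```text
time: 24.65
position: [0.5219, -0.2459, 0.0446]
ee_rot: [-0.02, 0.707, -0.707, 0.02]
force: [-0.1, -0.7, -2.2]
grip_width: 0.0219
```

```bash
python3 - <<'E'
from h import *
s=arm.sense();print(s["position"],s["force"].round(1),s["ft_torque"].round(2))
c=capture("side");f=cv2.resize(c["frame"][90:200,190:310,::-1],None,fx=5,fy=5,interpolation=cv2.INTER_CUBIC);cv2.imwrite("pics/j.png",f)
E
```

```text
[ 0.52187563 -0.24588487  0.04464414] [-0.1 -0.7 -2.2] [-0.02  0.12  0.01]
```

View pics/j.png

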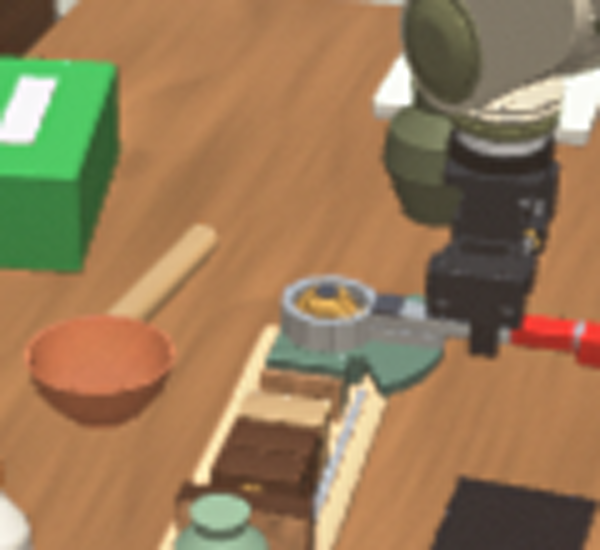

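Ring seated around the wheel, level (wheel visible inside ring at (330,300)). Starting with one forward stroke (clockwise, 48°).

Call:
play_rows:
  rows:
    - [[-1.2, 0, -16.7, 8], [-4.6, 0, -33.1, 16], [-10.4, 0, -48.8, 24], [-18.2, 0, -63.6, 32], [-28.1, 0, -77.1, 40], [-39.7, 0, -89.2, 48], [-39.7, 0, -89.2, 48]]

```text
time: 25.4
position: [0.5568, -0.1543, 0.0447]
ee_rot: [-0.27, -0.653, 0.654, 0.27]
force: [-4.6, -4.6, -2.4]
grip_width: 0.0217
```

```bash
cat >> h.py <<'E'
def jaw(show=True):
    """runs of colour along cramp y at x=+20 mm on top of jaw"""
    c=capture("top");h=cv2.cvtColor(c["frame"],cv2.COLOR_RGB2HSV)
    for x in(.0,.02):
        ys=np.arange(-.225,-.01,.002);out=""
        for y in ys:
            u,v=px(c,cr(x,y,.052));p=cv2.getRectSubPix(c["frame"],(1,1),(float(u),float(v)))
            H,S,V=cv2.cvtColor(p,cv2.COLOR_RGB2HSV)[0,0]
            out+="G" if 40<H<100 else ("k" if V<80 else "d" if V<135 else "b" if V<195 else ".")
        print(x,out)
        i=[k for k in range(len(ys)) if out[k]=="G" and ys[k]>-.2]
        if i: print("  jaw inner about",ys[max(i)].round(3))
E
python3 - <<'E'
from h import *
s=arm.sense();print(s["position"],s["force"].round(1),s["ft_torque"].round(2));jaw()
E
```

```text
[ 0.55679692 -0.15427116  0.04473302] [-4.6 -4.6 -2.4] [-0.66  0.79 -0.65]
0.0 ...........b.............bddbdbddddddkkkkdddddddddddddddddddddbb......bbddddddddddddddddddbdddddddddddddddbd
0.02 ......bb............bddddddddddddbbbdddkkddddddkddb....................bdddddddddddddddddkdddddddddddddddddd
```

Call:
play_rows:
  rows:
    - [[-1.2, 0, 16.7, -8], [-4.6, 0, 33.1, -16], [-10.4, 0, 48.8, -24], [-18.2, 0, 63.6, -32], [-28.1, 0, 77.1, -40], [-39.7, 0, 89.2, -48], [-39.7, 0, 89.2, -48]]

```text
time: 26.15
position: [0.5215, -0.2476, 0.0448]
ee_rot: [0.02, -0.707, 0.707, -0.02]
force: [-1.7, -0.3, -2.5]
grip_width: 0.0218
```

Call:
play_rows:
  rows:
    - [[-1.2, 0, 16.7, -8], [-4.6, 0, 33.1, -16], [-10.4, 0, 48.8, -24], [-18.2, 0, 63.6, -32], [-28.1, 0, 77.1, -40], [-39.7, 0, 89.2, -48], [-39.7, 0, 89.2, -48]]

```text
time: 26.85
position: [0.567, -0.3332, 0.0445]
ee_rot: [0.305, -0.638, 0.638, -0.305]
force: [-1.9, -1.0, -2.3]
grip_width: 0.0217
```

```bash
python3 - <<'E'
from h import *
s=arm.sense();print(s["position"],s["force"].round(1),s["ft_torque"].round(2))
c=capture("top");d=capture("side")
a=cv2.resize(c["frame"][110:200,250:400,::-1],None,fx=3.6,fy=3.6,interpolation=cv2.INTER_CUBIC)
b=cv2.resize(d["frame"][120:185,215:315,::-1],(540,260),interpolation=cv2.INTER_CUBIC)
cv2.imwrite("pics/k.png",np.vstack([a,b]))
E
```

```text
[ 0.56700535 -0.33316714  0.04448307] [-1.9 -1.  -2.3] [-0.22  0.16 -0.06]
```

View pics/k.png

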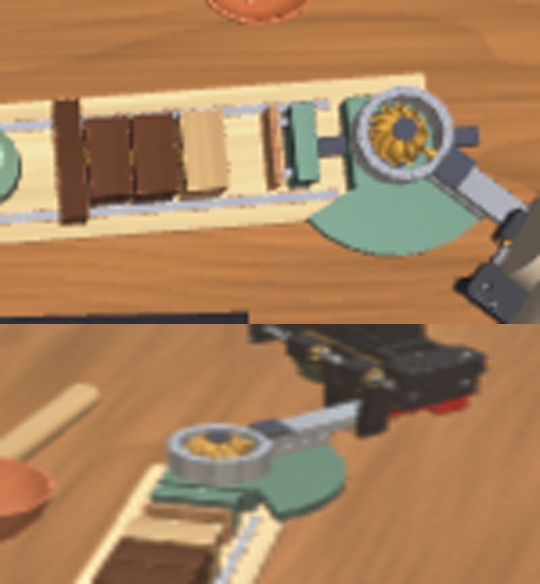

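The jaw has moved in (pad face at x≈264, light box edge at 222) and the wrench sits level. The ratchet works, so continuing with full cycles.

```bash
python3 - <<'E'
from h import *
jaw()
E
```

```text
0.0 dbbbbdddGddddddddddGGGGGGGGGGGGGdb..bbddb.............................bbddddddddddddddddddbdddddddddddddddbd
  jaw inner about -0.163
0.02 bbbGGGGGGGd.........bGGGGGGGGGGbbbb.bdddb..............................ddddddddddddddddddkdddddddddddddddddd
  jaw inner about -0.165
```

Call:
play_rows:
  rows:
    - [[-1.2, 0, -16.7, 8], [-4.6, 0, -33.1, 16], [-10.4, 0, -48.8, 24], [-18.2, 0, -63.6, 32], [-28.1, 0, -77.1, 40], [-39.7, 0, -89.2, 48]]

```text
time: 27.6
position: [0.5215, -0.2458, 0.0454]
ee_rot: [0.015, -0.706, 0.708, -0.017]
force: [1.5, -7.4, -3.9]
grip_width: 0.0216
```

Call:
play_rows:
  rows:
    - [[-1.2, 0, -16.7, 8], [-4.6, 0, -33.1, 16], [-10.4, 0, -48.8, 24], [-18.2, 0, -63.6, 32], [-28.1, 0, -77.1, 40], [-39.7, 0, -89.2, 48], [-39.7, 0, -89.2, 48]]

```text
time: 28.3
position: [0.5564, -0.1534, 0.0449]
ee_rot: [-0.271, -0.653, 0.653, 0.271]
force: [-3.7, -5.3, -1.5]
grip_width: 0.022
```

Call:
play_rows:
  rows:
    - [[-1.2, 0, 16.7, -8], [-4.6, 0, 33.1, -16], [-10.4, 0, 48.8, -24], [-18.2, 0, 63.6, -32], [-28.1, 0, 77.1, -40], [-39.7, 0, 89.2, -48]]

```text
time: 28.9
position: [0.5209, -0.2461, 0.0449]
ee_rot: [-0.022, 0.707, -0.707, 0.022]
force: [0.2, 0.5, -2.2]
grip_width: 0.0218
```

Call:
play_rows:
  rows:
    - [[-1.2, 0, 16.7, -8], [-4.6, 0, 33.1, -16], [-10.4, 0, 48.8, -24], [-18.2, 0, 63.6, -32], [-28.1, 0, 77.1, -40], [-39.7, 0, 89.2, -48], [-39.7, 0, 89.2, -48]]

```text
time: 29.6
position: [0.5663, -0.3335, 0.0446]
ee_rot: [0.306, -0.637, 0.638, -0.306]
force: [0.0, -0.9, -2.0]
grip_width: 0.0217
```

```bash
python3 - <<'E'
from h import *
s=arm.sense();print(s["position"],s["force"].round(1),s["ft_torque"].round(2));jaw()
E
```

```text
[ 0.56630607 -0.33346583  0.04456018] [ 0.  -0.9 -2. ] [-0.26  0.08 -0.05]
0.0 bbbbddddGdddddddddddddddGGGGGGGGGGGGdb..bbddb.........................bbddddddddddddddddddbdddddddddddddddbd
  jaw inner about -0.155
0.02 bbGGGGGGGGd.............bGGGGGGGGGGbbbbbbbddb..........................ddddddddddddddddddkdddddddddddddddddd
  jaw inner about -0.157
```

Two teeth (≈8.9 mm) per cycle, four so far. Two more cycles.

Call:
play_rows:
  rows:
    - [[-1.2, 0, -16.7, 8], [-4.6, 0, -33.1, 16], [-10.4, 0, -48.8, 24], [-18.2, 0, -63.6, 32], [-28.1, 0, -77.1, 40], [-39.7, 0, -89.2, 48]]

```text
time: 30.25
position: [0.5211, -0.2457, 0.0453]
ee_rot: [0.015, -0.706, 0.708, -0.017]
force: [2.2, -6.6, -4.4]
grip_width: 0.0214
```

Call:
play_rows:
  rows:
    - [[-1.2, 0, -16.7, 8], [-4.6, 0, -33.1, 16], [-10.4, 0, -48.8, 24], [-18.2, 0, -63.6, 32], [-28.1, 0, -77.1, 40], [-39.7, 0, -89.2, 48], [-39.7, 0, -89.2, 48]]

```text
time: 30.95
position: [0.556, -0.1534, 0.0449]
ee_rot: [-0.271, -0.653, 0.653, 0.271]
force: [-3.1, -5.2, -2.2]
grip_width: 0.022
```

Call:
play_rows:
  rows:
    - [[-1.2, 0, 16.7, -8], [-4.6, 0, 33.1, -16], [-10.4, 0, 48.8, -24], [-18.2, 0, 63.6, -32], [-28.1, 0, 77.1, -40], [-39.7, 0, 89.2, -48]]

```text
time: 31.55
position: [0.5205, -0.2462, 0.0448]
ee_rot: [-0.022, 0.707, -0.707, 0.022]
force: [-0.5, 0.2, -1.9]
grip_width: 0.0216
```

Call:
play_rows:
  rows:
    - [[-1.2, 0, 16.7, -8], [-4.6, 0, 33.1, -16], [-10.4, 0, 48.8, -24], [-18.2, 0, 63.6, -32], [-28.1, 0, 77.1, -40], [-39.7, 0, 89.2, -48], [-39.7, 0, 89.2, -48]]

```text
time: 32.25
position: [0.5659, -0.3336, 0.0445]
ee_rot: [0.306, -0.637, 0.637, -0.306]
force: [0.1, -1.1, -2.9]
grip_width: 0.0218
```

Call:
play_rows:
  rows:
    - [[-1.2, 0, -16.7, 8], [-4.6, 0, -33.1, 16], [-10.4, 0, -48.8, 24], [-18.2, 0, -63.6, 32], [-28.1, 0, -77.1, 40], [-39.7, 0, -89.2, 48]]

```text
time: 32.85
position: [0.5209, -0.2458, 0.0453]
ee_rot: [0.015, -0.706, 0.708, -0.017]
force: [4.1, -6.5, -3.4]
grip_width: 0.0219
```

Call:
play_rows:
  rows:
    - [[-1.2, 0, -16.7, 8], [-4.6, 0, -33.1, 16], [-10.4, 0, -48.8, 24], [-18.2, 0, -63.6, 32], [-28.1, 0, -77.1, 40], [-39.7, 0, -89.2, 48], [-39.7, 0, -89.2, 48]]

```text
time: 33.55
position: [0.5558, -0.1535, 0.0448]
ee_rot: [-0.27, -0.653, 0.653, 0.27]
force: [-4.4, -4.9, -2.5]
grip_width: 0.0215
```

Call:
play_rows:
  rows:
    - [[-1.2, 0, 16.7, -8], [-4.6, 0, 33.1, -16], [-10.4, 0, 48.8, -24], [-18.2, 0, 63.6, -32], [-28.1, 0, 77.1, -40], [-39.7, 0, 89.2, -48]]

```text
time: 34.15
position: [0.5203, -0.2464, 0.0448]
ee_rot: [-0.023, 0.707, -0.706, 0.022]
force: [1.1, 0.1, -2.6]
grip_width: 0.0218
```

Call:
play_rows:
  rows:
    - [[-1.2, 0, 16.7, -8], [-4.6, 0, 33.1, -16], [-10.4, 0, 48.8, -24], [-18.2, 0, 63.6, -32], [-28.1, 0, 77.1, -40], [-39.7, 0, 89.2, -48], [-39.7, 0, 89.2, -48]]

```text
time: 34.85
position: [0.5657, -0.3337, 0.0444]
ee_rot: [-0.306, 0.637, -0.637, 0.306]
force: [-0.9, -0.7, -1.2]
grip_width: 0.0218
```

```bash
python3 - <<'E'
from h import *
s=arm.sense();print(s["position"],s["force"].round(1),s["ft_torque"].round(2));jaw()
E
```

```text
[ 0.56567396 -0.33366671  0.04444973] [-0.9 -0.7 -1.2] [-0.14  0.24  0.12]
0.0 dbbbbddGGddddddddddddddddddddddddGGGGGGGGGGGGd....bddb................bbddddddddddddddddddbdddddddddddddddbd
  jaw inner about -0.137
0.02 bbGGGGGGGGd......................bGGGGGGGGGGbbb..bbddb.................ddddddddddddddddddkdddddddddddddddddd
  jaw inner about -0.139
```

Call:
play_rows:
  rows:
    - [[-1.2, 0, -16.7, 8], [-4.6, 0, -33.1, 16], [-10.4, 0, -48.8, 24], [-18.2, 0, -63.6, 32], [-28.1, 0, -77.1, 40], [-39.7, 0, -89.2, 48]]

```text
time: 35.5
position: [0.5209, -0.2458, 0.0453]
ee_rot: [0.015, -0.706, 0.708, -0.017]
force: [4.9, -6.1, -4.3]
grip_width: 0.0217
```

Call:
play_rows:
  rows:
    - [[-1.2, 0, -16.7, 8], [-4.6, 0, -33.1, 16], [-10.4, 0, -48.8, 24], [-18.2, 0, -63.6, 32], [-28.1, 0, -77.1, 40], [-39.7, 0, -89.2, 48], [-39.7, 0, -89.2, 48]]

```text
time: 36.2
position: [0.5558, -0.1536, 0.0448]
ee_rot: [-0.27, -0.653, 0.653, 0.27]
force: [-3.6, -5.0, -1.3]
grip_width: 0.0216
```

Call:
play_rows:
  rows:
    - [[-1.2, 0, 16.7, -8], [-4.6, 0, 33.1, -16], [-10.4, 0, 48.8, -24], [-18.2, 0, 63.6, -32], [-28.1, 0, 77.1, -40], [-39.7, 0, 89.2, -48]]

```text
time: 36.8
position: [0.5203, -0.2464, 0.0448]
ee_rot: [-0.023, 0.707, -0.707, 0.022]
force: [-0.5, 0.7, -2.3]
grip_width: 0.0216
```

Call:
play_rows:
  rows:
    - [[-1.2, 0, 16.7, -8], [-4.6, 0, 33.1, -16], [-10.4, 0, 48.8, -24], [-18.2, 0, 63.6, -32], [-28.1, 0, 77.1, -40], [-39.7, 0, 89.2, -48], [-39.7, 0, 89.2, -48]]

```text
time: 37.5
position: [0.5657, -0.3336, 0.0444]
ee_rot: [-0.306, 0.637, -0.637, 0.306]
force: [-1.9, -0.3, -2.3]
grip_width: 0.0219
```

Call:
play_rows:
  rows:
    - [[-1.2, 0, -16.7, 8], [-4.6, 0, -33.1, 16], [-10.4, 0, -48.8, 24], [-18.2, 0, -63.6, 32], [-28.1, 0, -77.1, 40], [-39.7, 0, -89.2, 48]]

```text
time: 38.1
position: [0.5208, -0.2459, 0.0453]
ee_rot: [0.015, -0.706, 0.708, -0.017]
force: [5.9, -7.0, -3.9]
grip_width: 0.022
```

Call:
play_rows:
  rows:
    - [[-1.2, 0, -16.7, 8], [-4.6, 0, -33.1, 16], [-10.4, 0, -48.8, 24], [-18.2, 0, -63.6, 32], [-28.1, 0, -77.1, 40], [-39.7, 0, -89.2, 48], [-39.7, 0, -89.2, 48]]

```text
time: 38.8
position: [0.5556, -0.1537, 0.0448]
ee_rot: [-0.27, -0.653, 0.653, 0.27]
force: [-3.7, -4.6, -1.2]
grip_width: 0.0217
```

Call:
play_rows:
  rows:
    - [[-1.2, 0, 16.7, -8], [-4.6, 0, 33.1, -16], [-10.4, 0, 48.8, -24], [-18.2, 0, 63.6, -32], [-28.1, 0, 77.1, -40], [-39.7, 0, 89.2, -48]]

```text
time: 39.4
position: [0.5201, -0.2465, 0.0448]
ee_rot: [-0.023, 0.707, -0.707, 0.023]
force: [0.6, 0.3, -1.9]
grip_width: 0.0215
```

Call:
play_rows:
  rows:
    - [[-1.2, 0, 16.7, -8], [-4.6, 0, 33.1, -16], [-10.4, 0, 48.8, -24], [-18.2, 0, 63.6, -32], [-28.1, 0, 77.1, -40], [-39.7, 0, 89.2, -48], [-39.7, 0, 89.2, -48]]

```text
time: 40.1
position: [0.5656, -0.3337, 0.0444]
ee_rot: [-0.306, 0.637, -0.637, 0.306]
force: [-2.0, -0.5, -1.5]
grip_width: 0.0215
```

```bash
python3 - <<'E'
from h import *
s=arm.sense();print(s["position"],s["force"].round(1),s["ft_torque"].round(2));jaw()
c=capture("top");d=capture("side")
a=cv2.resize(c["frame"][125:185,255:385,::-1],None,fx=6,fy=6,interpolation=cv2.INTER_CUBIC)
cv2.imwrite("pics/l.png",a)
E
```

```text
[ 0.5655583  -0.33370734  0.04443576] [-2.  -0.5 -1.5] [-0.1   0.25  0.12]
0.0 bbbbbdddGdddddddddddddddddddddddddddddddddGGGGGGGGGGGdb..b...............bbdddddddddddddddddddddddddddddddbd
  jaw inner about -0.121
0.02 bbGGGGGGGGd...............................bGGGGGGGGGGbbb.................bdddddddddddddddddddddddddddddddddd
  jaw inner about -0.121
```

View pics/l.png

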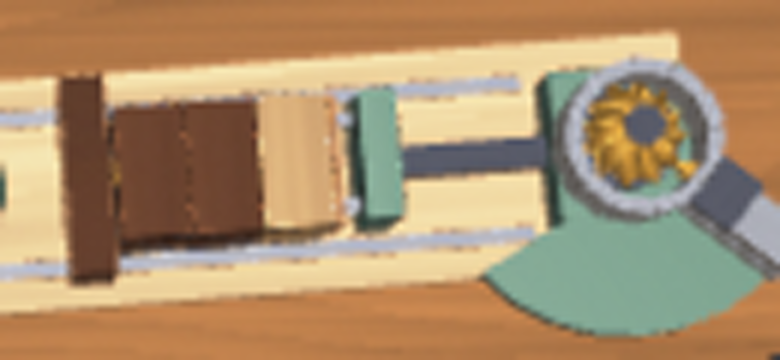

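The pad is now touching the row (light box edge ≈338, jaw face ≈360, wall edge ≈105). Measuring the gap more finely before the last stroke.

```bash
cat >> h.py <<'E'
def prof(z,y0,y1,step=.001,xs=np.linspace(-.02,.02,15),n=4):
    ys=np.arange(y0,y1,step);acc=np.zeros((len(ys),3))
    for _ in range(n):
        c=capture("top");f=c["frame"].astype(np.float32)
        P=np.array([[px(c,cr(x,y,z)) for x in xs] for y in ys],np.float32)
        acc+=cv2.remap(f,P[...,0],P[...,1],cv2.INTER_CUBIC).mean(1)
    return ys,acc/n
E
python3 - <<'E'
from h import *
for n,z,a,b in(("wall",.052,-.05,.012),("box",.062,-.125,-.06),("jaw",.053,-.15,-.10)):
    ys,p=prof(z,a,b,.002,n=1);print(n);print(" ".join(f"{round(y*1000)}:{int(q[0])},{int(q[1])},{int(q[2])}" for y,q in zip(ys,p)))
E
```

```text
wall
-50:113,70,49 -48:114,72,50 -46:112,70,48 -44:108,68,47 -42:107,67,47 -40:105,66,46 -38:105,65,46 -36:104,65,46 -34:105,65,46 -32:107,67,47 -30:108,68,48 -28:109,68,49 -26:109,69,49 -24:109,68,48 -22:109,68,47 -20:111,69,48 -18:113,71,49 -16:116,73,50 -14:116,75,50 -12:96,66,44 -10:100,68,47 -8:107,68,48 -6:99,62,44 -4:99,62,44 -2:99,62,44 0:99,62,44 2:99,62,45 4:99,62,44 6:99,62,44 8:104,66,47 10:128,89,63
box
-125:138,176,155 -123:113,145,128 -121:60,76,69 -119:60,69,65 -117:103,102,93 -115:168,151,127 -113:216,183,145 -111:207,157,114 -109:197,145,99 -107:209,165,116 -105:213,170,120 -103:210,167,116 -101:211,167,117 -99:213,169,118 -97:217,173,121 -95:221,178,124 -93:221,179,125 -91:219,177,123 -89:218,176,123 -87:221,179,125 -85:223,182,127 -83:223,181,127 -81:220,178,125 -79:220,177,125 -77:183,143,99 -75:117,77,53 -73:103,63,44 -71:105,66,46 -69:104,65,46 -67:104,65,46 -65:105,65,47 -63:107,67,48 -61:108,67,48
jaw
-150:187,172,141 -148:186,171,140 -146:186,171,140 -144:187,171,139 -142:169,158,130 -140:141,161,138 -138:128,169,149 -136:131,169,149 -134:132,170,149 -132:134,171,151 -130:135,172,152 -128:137,174,154 -126:135,173,152 -124:95,121,107 -122:53,66,62 -120:75,82,78 -118:124,119,107 -116:188,168,141 -114:217,179,140 -112:200,147,104 -110:200,150,104 -108:212,170,121 -106:212,168,119 -104:211,166,116 -102:211,167,118
```

Call:
play_rows:
  rows:
    - [[-1.2, 0, -16.7, 8], [-4.6, 0, -33.1, 16], [-10.4, 0, -48.8, 24], [-18.2, 0, -63.6, 32], [-28.1, 0, -77.1, 40], [-39.7, 0, -89.2, 48], [-39.7, 0, -89.2, 48]]

```text
time: 41.1
position: [0.5219, -0.2453, 0.0454]
ee_rot: [0.018, -0.706, 0.707, -0.02]
force: [0.9, -6.1, -2.5]
grip_width: 0.0214
```

Call:
play_rows:
  rows:
    - [[-1.2, 0, -16.7, 8], [-4.6, 0, -33.1, 16], [-10.4, 0, -48.8, 24], [-18.2, 0, -63.6, 32], [-25.4, 0, -73.9, 38], [-25.4, 0, -73.9, 38]]

```text
time: 41.7
position: [0.543, -0.1706, 0.0449]
ee_rot: [-0.211, -0.675, 0.675, 0.211]
force: [-3.8, -7.5, -2.2]
grip_width: 0.0219
```

Call:
play_rows:
  rows:
    - [[-1.2, 0, 16.7, -8], [-4.6, 0, 33.1, -16], [-10.4, 0, 48.8, -24], [-18.2, 0, 63.6, -32], [-25.4, 0, 73.9, -38], [-25.4, 0, 73.9, -38]]

```text
time: 42.3
position: [0.5213, -0.2472, 0.0448]
ee_rot: [0.02, -0.707, 0.707, -0.021]
force: [0.5, 0.0, -3.2]
grip_width: 0.0217
```

Call:
play_rows:
  rows:
    - [[-1.2, 0, 16.7, -8], [-4.6, 0, 33.1, -16], [-10.4, 0, 48.8, -24], [-18.2, 0, 63.6, -32], [-28.1, 0, 77.1, -40], [-39.7, 0, 89.2, -48], [-39.7, 0, 89.2, -48]]

```text
time: 43.0
position: [0.5667, -0.3331, 0.0445]
ee_rot: [0.305, -0.637, 0.638, -0.306]
force: [-0.6, -0.3, -3.1]
grip_width: 0.0217
```

```bash
python3 - <<'E'
from h import *
s=arm.sense();print(s["position"],s["force"].round(1),s["ft_torque"].round(2))
for n,z,a,b in(("box",.062,-.115,-.065),("jaw",.053,-.15,-.10)):
    ys,p=prof(z,a,b,.002,n=1);print(n);print(" ".join(f"{round(y*1000)}:{int(q[0])},{int(q[1])},{int(q[2])}" for y,q in zip(ys,p)))
E
```

```text
[ 0.56669104 -0.33309976  0.04450662] [-0.6 -0.3 -3.1] [-0.17  0.14 -0.02]
box
-115:93,120,106 -113:60,69,62 -111:102,92,81 -109:167,129,99 -107:198,144,99 -105:207,159,110 -103:212,169,118 -101:211,167,117 -99:210,166,117 -97:212,168,118 -95:215,171,120 -93:220,177,124 -91:222,179,125 -89:220,177,123 -87:218,175,122 -85:220,178,124 -83:223,181,127 -81:223,182,127 -79:221,179,125 -77:220,177,125 -75:201,160,112 -73:132,94,64 -71:102,62,43 -69:105,66,46 -67:105,65,46
jaw
-150:187,171,140 -148:186,170,140 -146:186,171,140 -144:188,173,142 -142:189,173,142 -140:187,171,141 -138:186,170,140 -136:183,167,137 -134:151,155,131 -132:133,164,144 -130:130,170,150 -128:131,169,149 -126:133,171,150 -124:134,172,152 -122:136,173,153 -120:137,175,155 -118:123,159,141 -116:77,100,89 -114:68,70,64 -112:125,108,92 -110:180,135,101 -108:200,147,101 -106:209,164,115 -104:212,169,119 -102:210,167,117
```

Squeeze is about 5 mm (jaw face to box ≈10.8 mm against 16 mm free). I'll add about 20° for margin.

Call:
play_rows:
  rows:
    - [[-1.2, 0, -16.7, 8], [-4.6, 0, -33.1, 16], [-10.4, 0, -48.8, 24], [-18.2, 0, -63.6, 32], [-28.1, 0, -77.1, 40], [-36.6, 0, -86.3, 46], [-36.6, 0, -86.3, 46]]

```text
time: 43.8
position: [0.522, -0.2494, 0.0456]
ee_rot: [0.029, -0.706, 0.707, -0.031]
force: [2.6, -5.8, -3.2]
grip_width: 0.0216
```

```bash
python3 - <<'E'
from h import *
s=arm.sense();print(s["position"],s["force"].round(1),s["ft_torque"].round(2))
for n,z,a,b in(("box",.062,-.115,-.065),("jaw",.053,-.14,-.10)):
    ys,p=prof(z,a,b,.002,n=1);print(n);print(" ".join(f"{round(y*1000)}:{int(q[0])},{int(q[1])},{int(q[2])}" for y,q in zip(ys,p)))
E
```

```text
[ 0.52201111 -0.24938588  0.0456203 ] [ 2.6 -5.8 -3.2] [-0.93 -0.24 -0.59]
box
-115:139,178,158 -113:126,161,142 -111:105,106,87 -109:152,111,79 -107:202,147,102 -105:210,163,112 -103:215,172,121 -101:214,170,119 -99:213,170,119 -97:214,171,120 -95:218,174,122 -93:222,180,126 -91:224,183,127 -89:222,180,126 -87:221,179,124 -85:222,181,126 -83:225,185,129 -81:225,185,129 -79:223,182,128 -77:223,180,127 -75:204,163,114 -73:135,95,65 -71:104,63,43 -69:107,67,47 -67:107,67,47
jaw
-140:188,174,143 -138:187,172,142 -136:187,172,143 -134:190,173,143 -132:172,160,133 -130:149,161,137 -128:137,175,154 -126:132,172,152 -124:135,173,152 -122:136,174,154 -120:137,176,155 -118:139,177,157 -116:137,177,157 -114:117,145,127 -112:112,99,78 -110:170,123,86 -108:206,152,105 -106:212,168,117 -104:215,172,121 -102:213,170,119 -100:214,170,119
```

Squeeze is now about 8 mm. Backing off slightly and lifting the wrench.

Call:
play_rows:
  rows:
    - [[-0.2, 0, 6.3, -3], [-0.7, 0, 12.5, -6], [-0.7, 0, 12.5, -6], [-0.7, -5, 12.5, -6], [-0.7, -15, 12.5, -6], [-0.7, -30, 12.5, -6], [-0.7, -50, 12.5, -6], [-0.7, -70, 12.5, -6], [-0.7, -90, 12.5, -6], [-0.7, -90, 12.5, -6]]

```text
time: 44.9
position: [0.5246, -0.2626, 0.1379]
ee_rot: [0.067, -0.703, 0.705, -0.07]
force: [-0.6, -0.4, -2.6]
grip_width: 0.0218
```

```bash
python3 - <<'E'
from h import *
s=arm.sense();print(s["force"].round(1),s["ft_torque"].round(2))
print(go((.4765,-.012,.13),5.3))
E
```

```text
[-0.6 -0.4 -2.6] [-0.    0.06 -0.05]
(array([  -1.3,    7. , -255.2,  -84.1]), 'yaw', np.float64(-78.85), 'q6', np.float64(0.71))
```

Call:
play_rows:
  rows:
    - [[0, 0, -15, -8], [0, 0, -40, -16], [0, 0, -70, -24], [-1, 0, -105, -32], [-1, 0, -140, -40], [-1, 3, -175, -48], [-1, 5, -205, -56], [-1, 7, -235, -64], [-1, 7, -250, -72], [-1, 7, -255, -80]]

```text
time: 45.9
position: [0.4741, -0.0102, 0.1271]
ee_rot: [0.507, -0.494, 0.493, -0.507]
force: [0.2, 0.5, -2.8]
grip_width: 0.0214
```

Call:
play_rows:
  rows:
    - [[0, 0, 0, -4], [0, 0, 0, -4], [0, 0, 0, -4]]

```text
time: 46.2
position: [0.4749, -0.012, 0.1274]
ee_rot: [0.522, -0.478, 0.477, -0.521]
force: [0.5, -0.7, -2.7]
grip_width: 0.0219
```

```bash
python3 - <<'E'
from h import *
print(go((.4765,-.012,.0075),5.3))
E
```

```text
(array([  0.2, 119.9,   1.7,  -0.3]), 'yaw', np.float64(5.04), 'q6', np.float64(-0.36))
```

Call:
play_rows:
  rows:
    - [[0, 20, 1, 0], [0, 50, 1, 0], [0, 80, 1, 0], [0, 100, 1, 0], [0, 110, 1, 0], [0, 115, 1, 0], [0, 118, 1, 0], [0, 120, 1, 0], [0, 120, 1, 0]]

```text
time: 47.1
position: [0.4765, -0.0121, 0.0081]
ee_rot: [-0.522, 0.477, -0.477, 0.522]
force: [-0.0, -0.1, -2.5]
grip_width: 0.0216
```

Call:
play_rows:
  rows:
    - [[0, 0, 0, 0], [0, 0, 0, 0], [0, 0, 0, 0], [0, 0, 0, 0], [0, 0, 0, 0]]
  grip: 60

```text
time: 47.6
position: [0.4762, -0.0121, 0.0078]
ee_rot: [-0.522, 0.477, -0.477, 0.522]
force: [-0.1, -0.3, -0.5]
grip_width: 0.0586
```

Call:
play_rows:
  rows:
    - [[0, -10, 0, 0], [0, -40, 0, 0], [0, -80, 0, 0], [0, -120, 0, 0], [0, -160, 0, 0], [0, -190, 0, 0], [40, -190, -40, 0], [80, -190, -80, 0], [120, -190, -120, 0], [150, -190, -130, 0]]

```text
time: 48.6
position: [0.3584, -0.1735, 0.1986]
ee_rot: [-0.522, 0.476, -0.477, 0.522]
force: [1.3, -0.5, 0.8]
grip_width: 0.0596
```

Call:
play_rows:
  rows:
    - [[45, 0, -20, 0], [90, 0, -30, 0], [135, 0, -30, 0], [180, 0, -30, 0], [200, 0, -30, 0], [200, 0, -30, 0]]

```text
time: 49.2
position: [0.348, -0.3768, 0.1978]
ee_rot: [0.522, -0.477, 0.478, -0.521]
force: [0.3, 1.1, 0.1]
grip_width: 0.0603
```

```bash
python3 - <<'E'
from h import *
c=capture("top");d=capture("side")
a=cv2.resize(c["frame"][90:250,130:400,::-1],None,fx=2,fy=2,interpolation=cv2.INTER_CUBIC)
b=cv2.resize(d["frame"][130:265,170:350,::-1],(540,275*1),interpolation=cv2.INTER_CUBIC) if 0 else cv2.resize(d["frame"][130:225,170:340,::-1],(540,270),interpolation=cv2.INTER_CUBIC)
cv2.imwrite("pics/z.png",np.vstack([a,b]))
for n,z,a,b in(("box",.062,-.115,-.065),("jaw",.053,-.14,-.10)):
    ys,p=prof(z,a,b,.002,n=1);print(n);print(" ".join(f"{round(y*1000)}:{int(q[0])},{int(q[1])},{int(q[2])}" for y,q in zip(ys,p)))
E
```

```text
box
-115:145,187,165 -113:132,169,149 -111:111,111,92 -109:159,116,83 -107:211,155,107 -105:218,171,118 -103:222,180,126 -101:220,178,125 -99:220,178,124 -97:221,179,125 -95:224,183,128 -93:229,189,132 -91:230,192,134 -89:228,189,132 -87:227,187,130 -85:229,190,132 -83:231,194,135 -81:231,194,136 -79:230,191,134 -77:229,189,133 -75:211,171,120 -73:141,100,68 -71:109,66,46 -69:112,70,49 -67:112,70,49
jaw
-140:192,180,150 -138:191,178,150 -136:191,178,149 -134:193,179,149 -132:178,167,139 -130:156,169,143 -128:144,184,161 -126:138,180,159 -124:141,181,160 -122:143,183,161 -120:144,184,163 -118:146,186,164 -116:144,186,165 -114:123,152,133 -112:118,104,82 -110:179,128,91 -108:215,159,110 -106:219,176,122 -104:222,181,127 -102:220,178,125 -100:220,178,125
```

View pics/z.png

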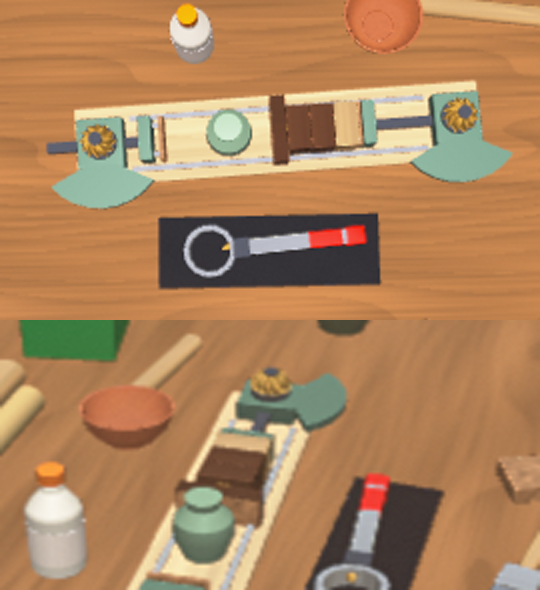

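The final view shows three boxes in a tight row between wall and pad in the right bay. The wrench lies on the mat right side up, ring at (208,250), red end at (366,235). The jar, glue and bowl look unmoved, so I'm handing in.

```bash
python3 - <<'E'
from rig import arm
print(arm.close_job(), arm.sense()["time"])
E
```

```text
the job is handed in; nothing more can be done
the job is handed in; nothing more can be done
```

The job is done and handed in at about 49 s of the 210 s allowed.

- **Boxes:** I found three boxes and no second light one. They stand upright in a tight row in the free right bay, in the order dark, dark, light from the centre wall.
- **Cramp:** I seated the wrench on the right wheel and swung it through repeated strokes. That drove the jaw in about 60 mm.
- **Wrench:** It lies flat on the black mat again, same side up.

**Last checks:** The top-view measurement put the jaw face about 7.6 mm from the row, against 16 mm with the pad free. That means the pad is pushed in about 8 mm, give or take 1–2 mm, and it did not change after the wrench came off. The final pictures show the jar, glue bottle and bowl in place; I judged this by eye and did not measure it. The highest force I read was about 9 N.

**One thing that disagreed:** The strokes moved two teeth each instead of the three I had planned. I therefore set the final squeeze from the measured gap, not by counting teeth.

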